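Catch wooden blocks from a feed chute

ROBOT

A 7-joint arm with a two-finger parallel gripper is mounted at the origin on the work surface. World frame = base frame: x ahead of the robot, y to its left, z up, the work surface at z = 0. Lengths are in m, angles in degrees, forces in N, time in s.
With the tool pointing down it reaches from about 0.425 to 0.875 m from the base axis. Payload 8.4 kg.
Tool frame: the origin (TCP) lies midway between the tips of the shut fingers; the grasp point (between the pads) lies 19 mm behind it; z points along the fingers, y is the direction in which the jaws open and shut (so a half turn about z gives the same grasp; the last joint's range is limited). The gripper opens to 85 mm and grips with 20 to 120 N. Pads are 22 mm wide; open, the fingers measure 114 mm over their backs; the gripper's body (76 mm by 85 mm) begins 54 mm behind the grasp point. The pads swing forward as they close: fully open they stand 13 mm farther back than shut.
Start: joints at [61.123, 19.091, 2.286, 83.961, -0.768, 76.965, -3.352], TCP at [0.256, -0.597, 0.231] pointing down, gripper open.
Joint ranges: [-147.57, 147.57], [-21.85, 119.76], [-74.77, 79.35], [14.55, 137.4], [-85.83, 265.84], [4.83, 119.75], [-152.11, 152.11]. Speed limits (degrees/s): [127.2, 127.2, 159.86, 159.86, 180, 180, 180].

INTERFACE

Orientations are given as [roll, pitch, yaw] about the fixed x, y, z axes, in that order (R = Rz(yaw) Ry(pitch) Rx(roll)).
In Python, from bench import sensors, cams, order gives the robot as it stands. The module is installed in compiled form; this text tells all that it offers.
- The arm moves only by the tool servo_tool, never from a script. Its argument "moves" is a list of rows, each a list of 7 numbers: the finger opening in mm, from 0 to 85.4, then the shift along the tool's x, y, z in mm, then the turn, a rotation vector about the tool's x, y, z in rad. A call has 1 to 12 rows; each row shifts and turns the commanded pose from where the row before left it, along the tool's axes as they then stand; what a row does not reach is not made up. A row lasts 1/10 s, in which the tool goes at most 50 mm and 8.59 degrees, less where a joint would pass 70% of its speed; a pose out of reach is approached as far as the arm can. A call is refused whole if a number of a shift passes 50 or a number of a turn 0.15, either way. A call with a gripper value outside its range is refused whole. The fingers move at their own pace and stop on an object; "force" is the grip in N (left out, the last holds). Time passes only in rows, so rows that do not move let the fingers close. It gives the time, the measured TCP pose, the force and the opening at its end, in the units of the state.
- sensors.sense(): the state, without advancing time (a new reading comes with each control period).
- cams.capture(name): name is "scene" or "top" or "wrist"; returns a dict with "frame" (384x512x3 uint8, red, green, blue), "vertical_fov" (degrees; the focal length in pixels is half the picture's height over the tangent of half this angle, whatever the lens; pixels are square), "cx", "cy" (the principal point, pixels), "R" (3x3) and "t" (3): a world point X has camera coordinates R X + t; the wrist camera has in their place "tool_from_camera" (4x4, takes a point from camera to tool coordinates, whose origin is the TCP and whose axes are the flange's). Camera axes: x right, y down, z forward; pixel columns grow to the right and rows downward; lengths in m; the calibration is good to about 2 mm. The wrist camera is an equidistant fisheye: a pixel r from the principal point sees the ray r / f radians off the axis. A picture is of the moment at which its call begins: read the wrist's pose just before it. There is no depth.
- order.close_job(): hands the job in, once; it reports no verdict.
The state is a dict: "t": time; "joint_pos": joint angles; "dq": joint speeds; "joint_torque": joint torques, N m; "tcp_pos": TCP position; "eef_rot": TCP orientation; "wrist_force": force on the tool from outside, world axes, zero at the start; "torque": the same for the moment, N m; "gripper_width": finger opening in m.
Only numpy, scipy, OpenCV 4.12 (cv2) and the standard library are available. Lean on these libraries where they do the work, as an engineer would, in place of code of your own. Each camera call takes 0.05 s, during which the arm holds its last target.

TASK

Hold the open catch tray by its handle under the mouth of the chute and raise it so that its rim lifts the gate, and catch both wooden blocks in the tray as they slide out. Then lower the tray, stand it upright on the bench with both blocks in it, and let go.

Things in the scene. Friction and masses are not known exactly. Their poses are not given: they have to be found in the camera images.
- handle (a point): Grip of the catch tray: open plywood box 130 long, 112 wide, 60 mm high, 6 mm walls, 170 g, with a 24 mm wide, 28 mm high bar handle sticking 64 mm out of one short side (the square box without a handle is not needed). Point: on the bar's middle, 35 mm from that wall, 45 mm above the tray's underside. x points to the tray (its middle at x=100 mm, far wall at 165), y across, z up.
- mouth (a point): Middle of the lower edge of the chute floor, 170 mm above the bench. x level, back and uphill (blocks leave to -x), y across, z up. Fixed steel channel on a wooden stand: 58 mm wide, 32 degrees steep, top 0.34 m high; space below free to x=65 mm. To catch: tray's long axis along x, centred on y=0, handle to -x at about x=-130 mm, so that its far wall is some 35 mm behind the edge.
- block_a: First beech block in the chute, 40x34x30 mm, 30 g, origin at its centre. It leans on the gate, a 70 g plate before the mouth that slides up 65 mm at most and falls shut. The gate's two wings (at 34 to 76 mm either side, x=-29 to 2 mm of the mouth, undersides 95 mm above the bench) rest on the tray's side rims when it is raised: blocks pass from 40 mm up, 50 is plenty.
- block_b: The second, identical beech block (40x34x30 mm), just behind the first in the chute; origin at its centre.
There are look-alikes about, which are no part of the job. What is shaped like the part that bears handle but red is not meant.

How it is judged (in metres and radians):
On the way:
1. both blocks are in the tray while it is still held up off the bench (handle point more than 65 mm high) (x of block_a in the frame of handle between 0.035 and 0.165 m and y of block_a in the frame of handle between -0.056 and 0.056 m and z of block_a in the frame of handle between -0.045 and 0.025 m and x of block_b in the frame of handle between 0.035 and 0.165 m and y of block_b in the frame of handle between -0.056 and 0.056 m and z of block_b in the frame of handle between -0.045 and 0.025 m and height (world z) of handle above 0.065 m), for 0.1 s.
At the end, for the whole second after the job is handed in: The tray stands upright on the bench (handle point 35 to 55 mm high, tilt under 0.12 rad) with both blocks lying inside it (their centres within its walls, no higher than 10 mm above its rim) and at rest (x of block_a in the frame of handle between 0.035 and 0.165 m and y of block_a in the frame of handle between -0.056 and 0.056 m and z of block_a in the frame of handle between -0.045 and 0.025 m and x of block_b in the frame of handle between 0.035 and 0.165 m and y of block_b in the frame of handle between -0.056 and 0.056 m and z of block_b in the frame of handle between -0.045 and 0.025 m and height (world z) of handle between 0.035 and 0.055 m and angle between handle's own z axis and vertical below 0.12 rad and linear speed of each of block_a, block_b below 0.02 m/s); the robot touches nothing.
It also fails if it takes over 48 s, if anything falls off the work surface, if the arm or the gripper's body presses on something with over 40 N, if the wrist force passes 120 N, or if a joint passes its speed limit or range.

## Working session

There is one attempt and no reset: what is moved stays moved. The work goes in short steps, Python scripts to look and compute and a tool call to move; the robot and the scene stay as the last step left them, time stands still between calls to the robot, and variables do not carry over. Pictures are saved under pics/ and viewed, and the job is handed in when it is done.

Besides the shell and the picture viewer there is one more tool, called by a JSON object that holds its "method" and its "body", one argument or row to a line. servo_tool: Moves the arm, as the interface text tells. Its arguments: {"type":"object","properties":{"moves":{"type":"array","items":{"type":"array","items":{"type":"number"}}},"force":{"type":"number"}},"required":["moves"]}

```bash
mkdir -p pics; cat > h.py <<'E'
import numpy as np, cv2
from bench import sensors, cams, order
from scipy.spatial.transform import Rotation as Ro
def cap(n,fn):
    s=sensors.sense(); c=cams.capture(n); cv2.imwrite('pics/'+fn+'.png',cv2.cvtColor(c['frame'],cv2.COLOR_RGB2BGR)); c['s']=s
    import pickle; pickle.dump(c,open('pics/'+fn+'.pkl','wb')); return c
def load(fn):
    import pickle; return pickle.load(open('pics/'+fn+'.pkl','rb'))
def ray(c,u,v):
    f=192/np.tan(np.radians(c['vertical_fov'])/2)
    x,y=(u-c['cx'])/f,(v-c['cy'])/f
    if 'R' in c:
        R=np.array(c['R']);t=np.array(c['t']); d=R.T@np.array([x,y,1]); return -R.T@t, d/np.linalg.norm(d)
    r=np.hypot(x,y); d=np.array([np.sin(r)*x/r,np.sin(r)*y/r,np.cos(r)]) if r>0 else np.array([0,0,1.])
    T=np.array(c['tool_from_camera']); s=c['s']
    Rw=Ro.from_euler('xyz',s['eef_rot'],degrees=True).as_matrix()
    return np.array(s['tcp_pos'])+Rw@T[:3,3], Rw@T[:3,:3]@d
def onz(c,u,v,z):
    o,d=ray(c,u,v); return o+d*(z-o[2])/d[2]
def tri(*l):
    A=0;b=0
    rs=[ray(*q) for q in l]
    for o,d in rs:
        P=np.eye(3)-np.outer(d,d);A=A+P;b=b+P@o
    X=np.linalg.solve(A,b)
    return X,[round(float(np.linalg.norm((np.eye(3)-np.outer(d,d))@(X-o))*1000),1) for o,d in rs]
def proj(c,X):
    f=192/np.tan(np.radians(c['vertical_fov'])/2)
    p=np.array(c['R'])@X+np.array(c['t']); return c['cx']+f*p[0]/p[2],c['cy']+f*p[1]/p[2]
E
python3 - <<'E'
from h import *
print(sensors.sense())
for n in ['scene','top','wrist']:
    c=cap(n,n+'0'); print(n,{k:v for k,v in c.items() if k not in('frame','s')})
E
```

```text
{'t': 0.0, 'joint_pos': array([61.12100984, 19.13027509,  2.28437748, 84.01242111, -0.76871305,
       76.96536138, -3.35166224]), 'dq': array([-0.00158469,  0.04155338, -0.02450559, -0.0396538 ,  0.00667841,
        0.00161725,  0.05321675]), 'joint_torque': array([ 2.73531978e-04, -6.58557630e+01,  1.36537816e+00, -4.05564165e+01,
        1.66663982e-02,  1.27165022e-02, -2.02913424e-05]), 'tcp_pos': array([ 0.25580945, -0.59703875,  0.23042631]), 'eef_rot': array([-1.79907330e+02,  5.25620872e-03,  2.31943863e+01]), 'wrist_force': array([-0.12745103,  0.37335219, -0.11483233]), 'torque': array([-0.00262432,  0.05476288, -0.00762806]), 'gripper_width': 0.085510602994663}
scene {'vertical_fov': 42.45445692649478, 'cx': 259.45715175189076, 'cy': 187.00271092201135, 'R': array([[ 0.01760068,  0.99979406, -0.01010216],
       [ 0.70336224, -0.0195619 , -0.71056238],
       [-0.71061366,  0.00540091, -0.70356169]]), 't': array([-0.1235034 , -0.27793144,  1.80838001])}
top {'vertical_fov': 51.12296658891101, 'cx': 262.50825666691657, 'cy': 195.58734770473413, 'R': array([[ 0.00646473, -0.99997411,  0.00316105],
       [-0.98868215, -0.00686549, -0.14986819],
       [ 0.14988601, -0.00215641, -0.98870093]]), 't': array([0.13781254, 0.53871259, 1.00922116])}
wrist {'vertical_fov': 65.70646984690485, 'cx': 255.07230021355957, 'cy': 185.8489106887476, 'tool_from_camera': array([[ 1.37819985e-04, -9.59058566e-01, -2.83207783e-01,
         7.26174984e-02],
       [ 9.99999935e-01,  2.26378351e-04, -2.79971544e-04,
        -1.18410723e-04],
       [ 3.32621218e-04, -2.83207726e-01,  9.59058535e-01,
        -1.42639354e-01],
       [ 0.00000000e+00,  0.00000000e+00,  0.00000000e+00,
         1.00000000e+00]])}
```

View pics/scene0.png

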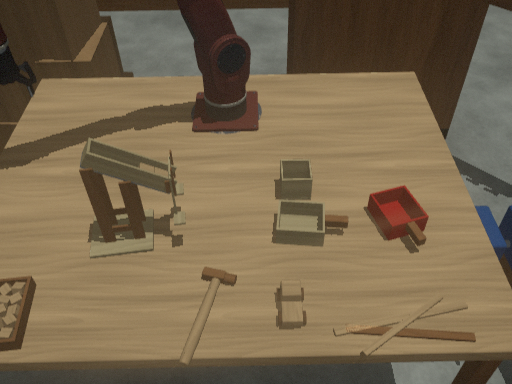

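View pics/top0.png

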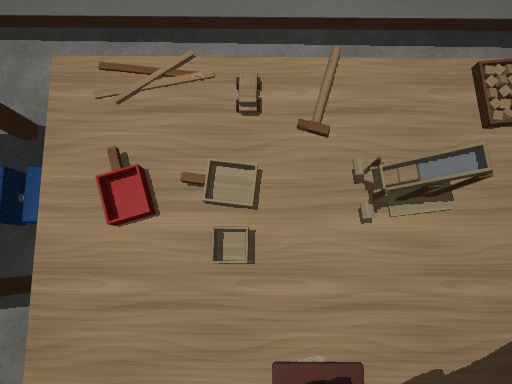

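View pics/wrist0.png

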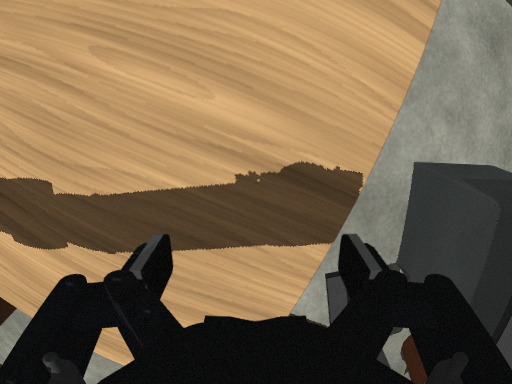

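Tray candidates: the plywood tray with a bar handle (top 231,184; scene 302,222) is the one meant. The red tray (top 125,194) is the excluded look-alike, and the square box (top 231,245) has no handle. I'll enlarge to confirm.

```bash
python3 - <<'E'
import cv2
def crop(n,x0,y0,w,h,s,o):
    i=cv2.imread(f'pics/{n}.png')[y0:y0+h,x0:x0+w]; cv2.imwrite(f'pics/{o}.png',cv2.resize(i,None,fx=s,fy=s,interpolation=cv2.INTER_CUBIC))
crop('top0',170,140,100,75,8,'ct'); crop('top0',340,135,160,90,5,'cm'); crop('scene0',70,130,130,130,4.6,'sm'); crop('scene0',265,190,100,70,8,'st')
E
```

```text
(no output)
```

View pics/ct.png

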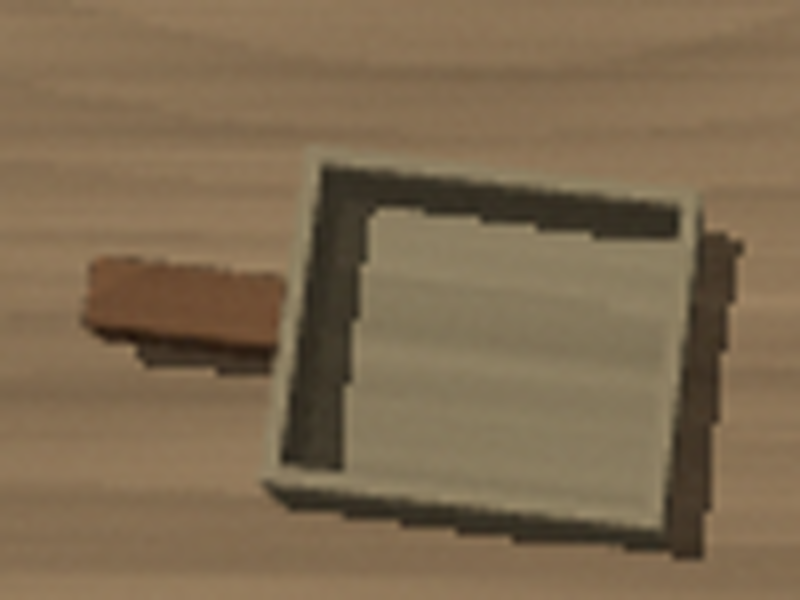

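View pics/cm.png

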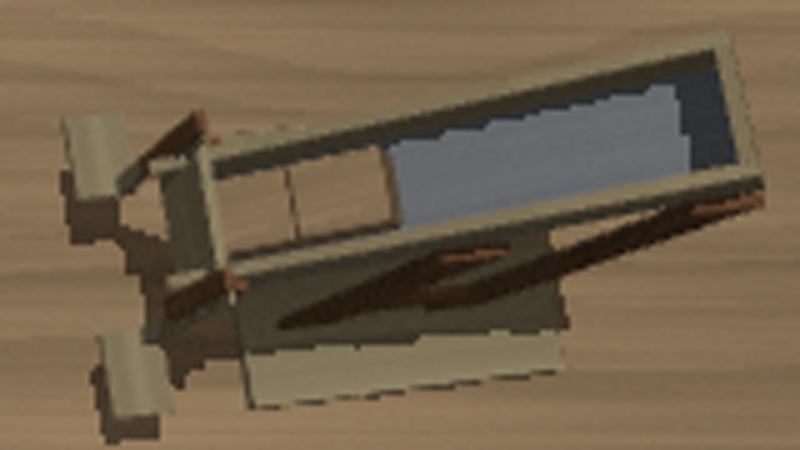

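View pics/sm.png

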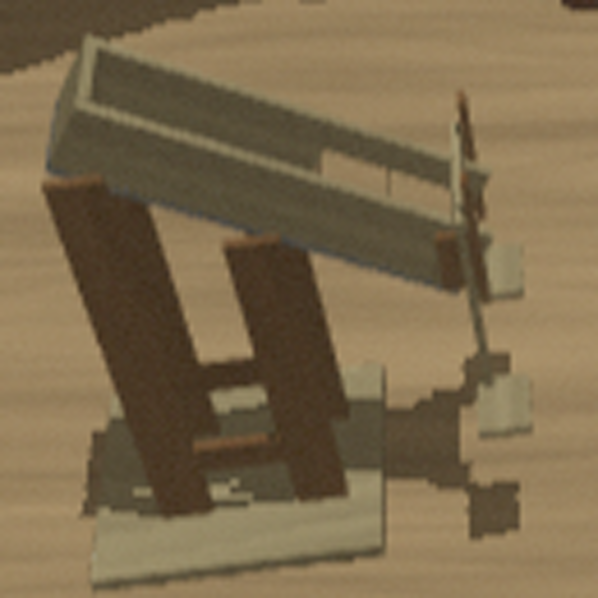

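View pics/st.png

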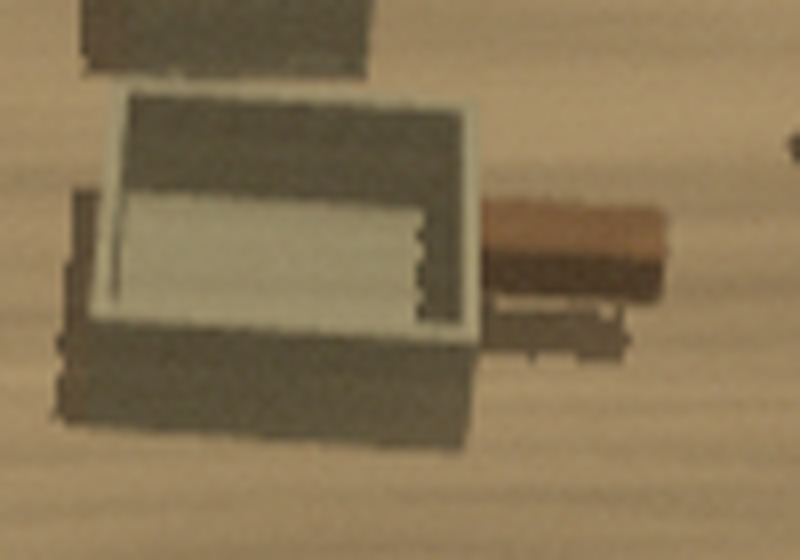

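```bash
python3 - <<'E'
from h import *
T=load('top0');S=load('scene0')
def t(a,b,x0=170,y0=140,s=8): return (T,x0+(a+.5)/s-.5,y0+(b+.5)/s-.5)
def s(a,b,x0=265,y0=190,k=8): return (S,x0+(a+.5)/k-.5,y0+(b+.5)/k-.5)
def m(a,b): return t(a,b,340,135,5)
def sm(a,b): return s(a,b,70,130,4.6)
P={}
for n,a,b in [('++',t(310,150),s(480,345)),('+-',t(703,190),s(92,320)),('-+',t(265,487),s(475,100)),('--',t(662,528),s(115,80)),
 ('h+',t(92,260),s(663,255)),('h-',t(88,322),s(667,207)),
 ('w+a',m(62,118),sm(530,372)),('w+c',m(78,197),sm(523,372)),('w+d',m(137,193),sm(478,378)),('w+b',m(122,113),sm(482,436)),
 ('W+cen',m(100,155),sm(505,403)),('W-cen',m(134,374),sm(507,270)),
 ('C+',m(730,37),sm(78,100)),('C-',m(762,175),sm(90,38))]:
    X,e=tri(a,b); P[n]=X; print(n,X.round(4),e)
c=(P['++']+P['+-']+P['-+']+P['--'])/4
print('tray c',c,'size',[np.linalg.norm(P[a]-P[b]) for a,b in [('++','+-'),('-+','--'),('++','-+'),('+-','--')]])
d=P['+-']+P['--']-P['++']-P['-+']; print('dir deg',np.degrees(np.arctan2(d[1],d[0])))
d=P['W+cen']-P['W-cen'];print('wing',np.linalg.norm(d),np.degrees(np.arctan2(d[1],d[0])))
for n,q in [('w+',[(62,118),(122,113),(137,193),(78,197)]),('w-',[(98,338),(155,332),(172,410),(112,415)])]:
    X=[onz(*m(*p),.1) for p in q]; print(n,np.mean(X,0).round(4),np.linalg.norm(X[0]-X[1]),np.linalg.norm(X[1]-X[2]))
E
```

```text
++ [0.6331 0.2853 0.0556] [1.6, 1.6]
+- [0.6201 0.1565 0.0574] [1.3, 1.3]
-+ [0.5217 0.2962 0.0569] [1.3, 1.3]
-- [0.5092 0.169  0.0579] [1.6, 1.6]
h+ [0.5956 0.3533 0.0566] [0.1, 0.1]
h- [0.5751 0.3556 0.0577] [2.0, 2.0]
w+a [ 0.6162 -0.0761  0.1352] [2.4, 2.4]
w+c [ 0.5844 -0.0888  0.1013] [0.5, 0.5]
w+d [ 0.5868 -0.1167  0.1001] [1.3, 1.3]
w+b [ 0.6284 -0.1109  0.0967] [1.7, 1.7]
W+cen [ 0.6062 -0.0991  0.0994] [1.2, 1.2]
W-cen [ 0.4964 -0.1106  0.0989] [3.2, 3.2]
C+ [ 0.6014 -0.2864  0.3292] [1.1, 1.1]
C- [ 0.5476 -0.2945  0.3265] [2.4, 2.4]
tray c [0.57100949 0.2267562  0.0569747 ] size [np.float64(0.12945140107022052), np.float64(0.12782969727792154), np.float64(0.11192378567002201), np.float64(0.11165900833855853)]
dir deg -95.6764172455535
wing 0.11040845522043428 5.98569938221714
w+ [ 0.606 -0.1    0.1  ] 0.030251888618929777 0.041269568222497305
w- [ 0.4964 -0.1137  0.1   ] 0.028349229259196657 0.03912122112883216
```

Confirmed: the uncoloured plywood tray, with its 130x112 mm size and rim height about 57 mm, is the one. By my measurements, handle ≈ (0.581, 0.326), pointing −95.7°. Mouth ≈ (0.553, −0.120), axis ≈ −83.1°.

{"method": "servo_tool", "body": {
  "moves": [
    [85,27.6,-30,-25,0,0,0],
    [85,27.6,-30,-25,0,0,0],
    [85,27.6,-30,-25,0,0,0],
    [85,27.6,-30,-25,0,0,0],
    [85,27.6,-30,-25,0,0,0],
    [85,27.6,-30,-25,0,0,0],
    [85,27.6,-30,0,0,0,0],
    [85,27.6,-30,0,0,0,0],
    [85,27.6,-30,0,0,0,0],
    [85,27.6,-30,0,0,0,0],
    [85,27.6,-30,0,0,0,0],
    [85,27.6,-30,0,0,0,0]
  ]
}}

```text
t: 1.35
tcp_pos: [0.4187, -0.1344, 0.3813]
eef_rot: [180.0, 0.0, 23.2]
wrist_force: [0.8, -0.1, -0.5]
gripper_width: 0.0854
```

{"method": "servo_tool", "body": {
  "moves": [
    [85,27.6,-30,0,0,0,0],
    [85,27.6,-30,0,0,0,0],
    [85,27.6,-30,0,0,0,0],
    [85,27.6,-30,0,0,0,0],
    [85,27.6,-30,0,0,0,0],
    [85,27.6,-30,0,0,0,0],
    [85,27.6,-30,0,0,0,0],
    [85,27.6,-30,0,0,0,0],
    [85,27.6,-30,0,0,0,0],
    [85,27.6,-30,0,0,0,0],
    [85,27.6,-30,0,0,0,0],
    [85,27.6,-30,0,0,0,0]
  ]
}}

```text
t: 2.55
tcp_pos: [0.5819, 0.3265, 0.3808]
eef_rot: [180.0, 0.0, 23.1]
wrist_force: [0.2, 0.2, 0.5]
gripper_width: 0.0852
```

{"method": "servo_tool", "body": {
  "moves": [
    [85,0,0,-10,0,0,-0.133],
    [85,0,0,20,0,0,-0.133],
    [85,0,0,20,0,0,-0.133],
    [85,0,0,20,0,0,-0.133],
    [85,0,0,20,0,0,-0.133],
    [85,0,0,20,0,0,-0.133],
    [85,0,0,20,0,0,-0.133],
    [85,0,0,20,0,0,-0.133],
    [85,0,0,20,0,0,0],
    [85,0,0,0,0,0,0]
  ]
}}

```text
t: 3.55
tcp_pos: [0.5805, 0.3239, 0.2281]
eef_rot: [-179.8, 0.2, 84.1]
wrist_force: [-0.0, 0.0, 0.5]
gripper_width: 0.0848
```

```bash
python3 - <<'E'
from h import *
c=cap('wrist','w1');print(c['s']['tcp_pos'],c['s']['eef_rot'])
E
```

```text
[0.58048527 0.32385257 0.22812212] [-1.79776206e+02  1.66289147e-01  8.41293925e+01]
```

View pics/w1.png

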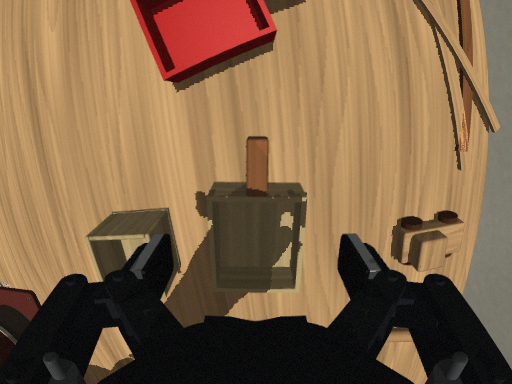

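The wrist view shows the plywood tray with its bar handle from (258,137) to (257,190), centred between the fingers and vertical in the picture. The red tray is at the top and the square box at left.

```bash
python3 - <<'E'
from h import *
c=load('w1');T=load('top0')
for p in [(247,139),(268,139),(246,188),(269,188)]: print(p,onz(c,*p,.059).round(4))
for p in [(210,190),(305,190)]: print(p,onz(c,*p,.06).round(4))
# end corners triangulated with top view
t=lambda a,b:(T,170+(a+.5)/8-.5,140+(b+.5)/8-.5)
# handle end top corners: +x side is right in wrist
print(tri((c,268,139),t(92,260)),tri((c,247,139),t(88,322)))
i=cv2.imread('pics/w1.png')[120:210,190:320];cv2.imwrite('pics/w1c.png',cv2.resize(i,None,fx=6,fy=6,interpolation=cv2.INTER_CUBIC))
E
```

```text
(247, 139) [0.575 0.356 0.059]
(268, 139) [0.597  0.3537 0.059 ]
(246, 188) [0.5681 0.3025 0.059 ]
(269, 188) [0.5932 0.2999 0.059 ]
(210, 190) [0.5283 0.3045 0.06  ]
(305, 190) [0.6326 0.2939 0.06  ]
(array([0.596617  , 0.35340541, 0.0543335 ]), [0.6, 0.6]) (array([0.57527832, 0.35484248, 0.05306043]), [0.6, 0.6])
```

View pics/w1c.png

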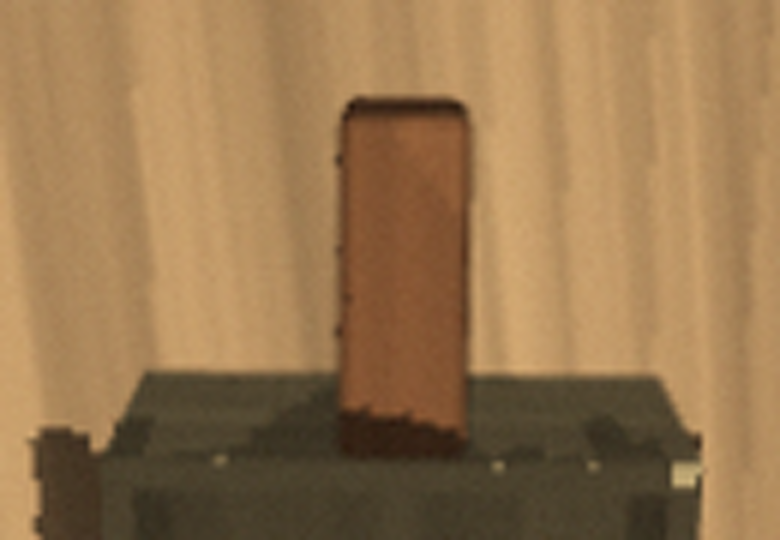

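{"method": "servo_tool", "body": {
  "moves": [
    [85,2,0,30,0,0,0],
    [85,0,0,30,0,0,0],
    [85,0,0,30,0,0,0],
    [85,0,0,30,0,0,0],
    [85,0,0,30,0,0,0],
    [85,0,0,25,0,0,0],
    [85,0,0,17,0,0,0],
    [85,0,0,9,0,0,0],
    [85,0,0,0,0,0,0],
    [85,0,0,0,0,0,0]
  ]
}}

```text
t: 4.6
tcp_pos: [0.5821, 0.3278, 0.0317]
eef_rot: [179.9, -0.1, 84.1]
wrist_force: [0.7, -0.9, 0.0]
gripper_width: 0.0847
```

{"method": "servo_tool", "body": {
  "moves": [
    [0,0,0,0,0,0,0],
    [0,0,0,0,0,0,0],
    [0,0,0,0,0,0,0],
    [0,0,0,0,0,0,0],
    [0,0,0,0,0,0,0],
    [0,0,0,0,0,0,0],
    [0,0,0,0,0,0,0],
    [0,0,0,0,0,0,0]
  ],
  "force": 110
}}

```text
t: 5.4
tcp_pos: [0.5816, 0.3275, 0.0308]
eef_rot: [180.0, -0.0, 84.2]
wrist_force: [-0.7, 0.1, 5.3]
gripper_width: 0.0221
```

{"method": "servo_tool", "body": {
  "moves": [
    [0,0,0,-5,0,0,0],
    [0,0,0,-10,0,0,0],
    [0,0,0,0,0,0,0],
    [0,0,0,0,0,0,-0.074],
    [0,0,0,0,0,0,-0.074],
    [0,0,0,0,0,0,-0.074],
    [0,0,0,0,0,0,0]
  ]
}}

```text
t: 6.1
tcp_pos: [0.5815, 0.3271, 0.0452]
eef_rot: [-180.0, -0.0, 96.9]
wrist_force: [0.4, -0.3, -2.1]
gripper_width: 0.0225
```

{"method": "servo_tool", "body": {
  "moves": [
    [0,-19,-8,0,0,0,0],
    [0,-19,-8,0,0,0,0],
    [0,-19,-7,0,0,0,0],
    [0,-19,-7,0,0,0,0],
    [0,-19,-7,0,0,0,0],
    [0,-19,-8,0,0,0,0],
    [0,-19,-7,0,0,0,0],
    [0,-19,-8,0,0,0,0],
    [0,-19,-8,0,0,0,0],
    [0,-19,-7,0,0,0,0],
    [0,-19,-7,0,0,0,0],
    [0,0,0,0,0,0,0]
  ]
}}

```text
t: 7.3
tcp_pos: [0.5248, 0.1065, 0.045]
eef_rot: [-179.9, 0.1, 96.5]
wrist_force: [-0.5, -0.9, -2.2]
gripper_width: 0.0222
```

```bash
python3 - <<'E'
from h import *
for n in ['top','scene']:
    c=cap(n,n+'2')
print(c['s']['tcp_pos'],c['s']['eef_rot'],c['s']['wrist_force'],c['s']['gripper_width'],c['s']['t'])
def crop(n,x0,y0,w,h,s,o):
    i=cv2.imread(f'pics/{n}.png')[y0:y0+h,x0:x0+w]; cv2.imwrite(f'pics/{o}.png',cv2.resize(i,None,fx=s,fy=s,interpolation=cv2.INTER_CUBIC))
crop('top2',240,130,160,100,5,'t2'); crop('scene2',150,130,160,110,5,'s2')
E
```

```text
[0.52510294 0.10837322 0.04528549] [-1.79991869e+02  4.99394292e-02  9.66222590e+01] [ 1.28728604  0.44480866 -1.19300244] 0.022609167077841205 7.35
```

View pics/t2.png

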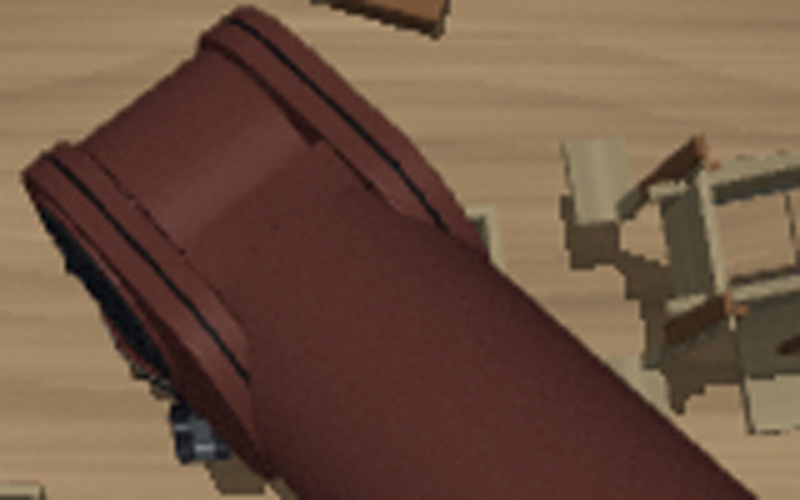

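View pics/s2.png

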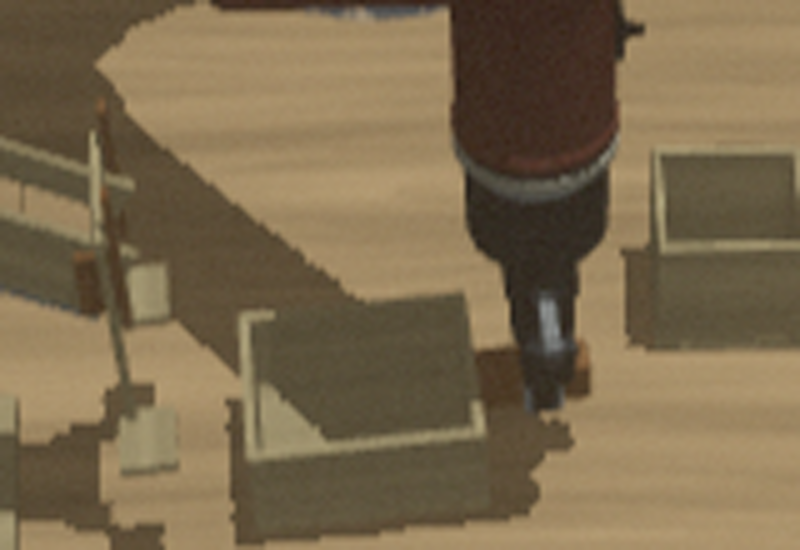

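```bash
python3 - <<'E'
import cv2,numpy as np
a=cv2.imread('pics/top2.png');b=cv2.imread('pics/scene2.png');cv2.imwrite('pics/both2.png',cv2.resize(np.vstack([a,b]),None,fx=.78,fy=.78))
E
```

```text
(no output)
```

View pics/both2.png

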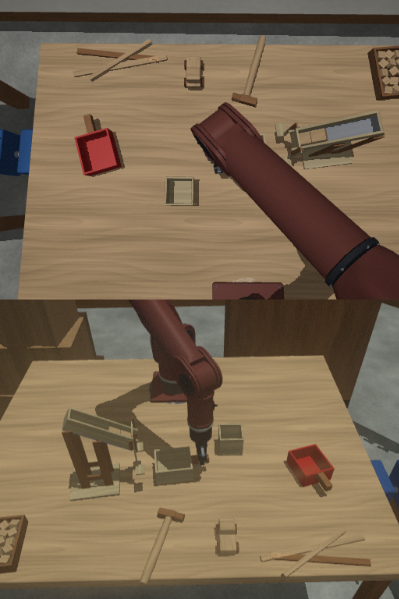

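```bash
python3 - <<'E'
from h import *
T=load('top2');S=load('scene2')
for z in(.25,.3,.35,.4,.5):print(z,[onz(T,*p,z)[:2].round(3) for p in [(338,182),(363,205),(390,228),(288,132)]],'gate top',onz(T,380,163,z)[:2].round(3),onz(T,386,192,z)[:2].round(3))
# gate top: top view crop cm (205,112)->(381,157) +x post ; scene sm (462,92)?
T0=load('top0');S0=load('scene0')
q=lambda a,b:(T0,340+(a+.5)/5-.5,135+(b+.5)/5-.5); r=lambda a,b:(S0,70+(a+.5)/4.6-.5,130+(b+.5)/4.6-.5)
print(tri(q(235,282),r(462,92)),tri(q(200,112),r(482,175)))
# wrist left edge points scene2
cv2.imwrite('pics/s2b.png',cv2.resize(cv2.imread('pics/scene2.png')[0:200,140:340],None,fx=3.5,fy=3)) 
E
```

```text
0.25 [array([ 0.536, -0.016]), array([ 0.488, -0.067]), array([ 0.44 , -0.122]), array([0.644, 0.088])] gate top [ 0.577 -0.106] [ 0.515 -0.116]
0.3 [array([ 0.527, -0.007]), array([ 0.481, -0.055]), array([ 0.437, -0.106]), array([0.628, 0.092])] gate top [ 0.566 -0.091] [ 0.507 -0.101]
0.35 [array([0.517, 0.003]), array([ 0.475, -0.042]), array([ 0.433, -0.09 ]), array([0.612, 0.095])] gate top [ 0.554 -0.076] [ 0.499 -0.085]
0.4 [array([0.508, 0.013]), array([ 0.468, -0.029]), array([ 0.429, -0.074]), array([0.596, 0.098])] gate top [ 0.542 -0.061] [ 0.491 -0.069]
0.5 [array([0.489, 0.032]), array([ 0.455, -0.004]), array([ 0.422, -0.042]), array([0.564, 0.105])] gate top [ 0.518 -0.031] [ 0.475 -0.038]
(array([ 0.51619523, -0.11298526,  0.25773076]), [2.2, 2.2]) (array([ 0.58746283, -0.09701411,  0.26107422]), [5.2, 5.2])
```

View pics/s2b.png

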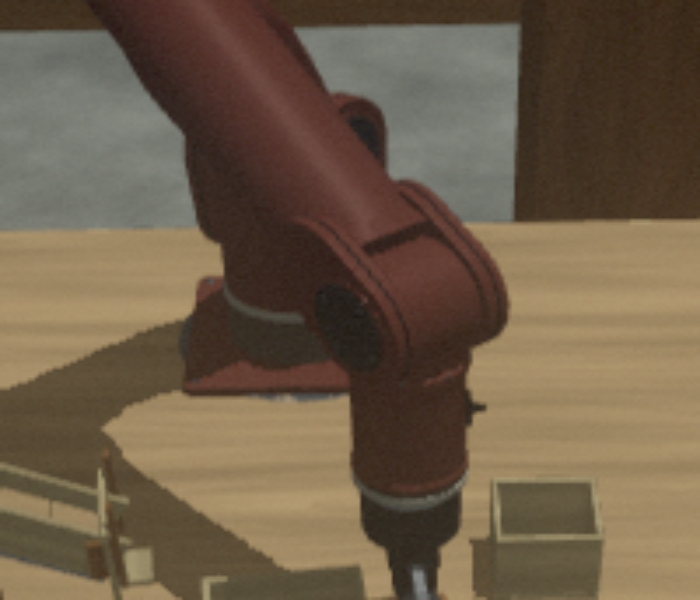

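```bash
python3 - <<'E'
from h import *
S=load('scene2')
P=[onz(S,150+(a+.5)/5-.5,130+(b+.5)/5-.5,.0735) for a,b in [(238,313),(247,460),(485,433),(467,295)]]
P=np.array(P);print(P.round(4)); c=P.mean(0)
d=P[0]+P[1]-P[2]-P[3];a=np.arctan2(d[1],d[0]);print(c,np.degrees(a),[np.linalg.norm(P[i]-P[i-1]) for i in range(4)])
d=P[1]-P[0]+P[2]-P[3];print(np.degrees(np.arctan2(d[1],d[0])))
h=c[:2]-.1*np.array([np.cos(a),np.sin(a)]);print(h)
B=[onz(S,150+(a+.5)/5-.5,130+(b+.5)/5-.5,.0145) for a,b in [(250,538),(488,512)]];print(np.array(B),np.linalg.norm(B[0]-B[1]))
print(sensors.sense()['tcp_pos'],sensors.sense()['eef_rot'])
E
```

```text
[[ 0.4887 -0.0618  0.0735]
 [ 0.6004 -0.049   0.0735]
 [ 0.5843  0.0791  0.0735]
 [ 0.4778  0.0687  0.0735]]
[0.53780362 0.00923197 0.0735    ] -84.03874748019203 [np.float64(0.13094641773489996), np.float64(0.1123589152464129), np.float64(0.12905168311777124), np.float64(0.10697542399220879)]
6.0929829695420565
[0.52741803 0.1086912 ]
[[ 0.60576031 -0.0526088   0.0145    ]
 [ 0.59046933  0.07907881  0.0145    ]] 0.1325724043122998
[0.52523735 0.10962249 0.04549233] [1.79981068e+02 4.26403206e-03 9.67196706e+01]
```

{"method": "servo_tool", "body": {
  "moves": [
    [0,-10,0,0,0,0,0],
    [0,-15,0,0,0,0,0],
    [0,-15,0,0,0,0,0],
    [0,-15,0,0,0,0,0],
    [0,-15,0,0,0,0,0],
    [0,-15,0,0,0,0,0],
    [0,-10,0,0,0,0,0],
    [0,-5,0,0,0,0,0],
    [0,0,0,0,0,0,0],
    [0,0,0,0,0,0,0]
  ]
}}

```text
t: 8.4
tcp_pos: [0.537, 0.0113, 0.0454]
eef_rot: [180.0, -0.0, 96.9]
wrist_force: [0.8, 1.3, -1.2]
gripper_width: 0.0222
```

```bash
python3 - <<'E'
from h import *
for n in ['top','scene']:
    c=cap(n,n+'3')
print(c['s']['tcp_pos'],c['s']['eef_rot'],c['s']['wrist_force'],c['s']['gripper_width'],c['s']['t'])
a=cv2.imread('pics/top3.png')[100:260,250:510];b=cv2.imread('pics/scene3.png')[80:260,70:330]
cv2.imwrite('pics/both3.png',cv2.resize(np.vstack([a,b]),None,fx=1.75,fy=1.75,interpolation=cv2.INTER_CUBIC))
E
```

```text
[0.53699946 0.011509   0.04541408] [ 1.79991001e+02 -2.67168671e-02  9.69348460e+01] [-0.16284116  0.01490076 -1.62657907] 0.021971756610458592 8.45
```

View pics/both3.png

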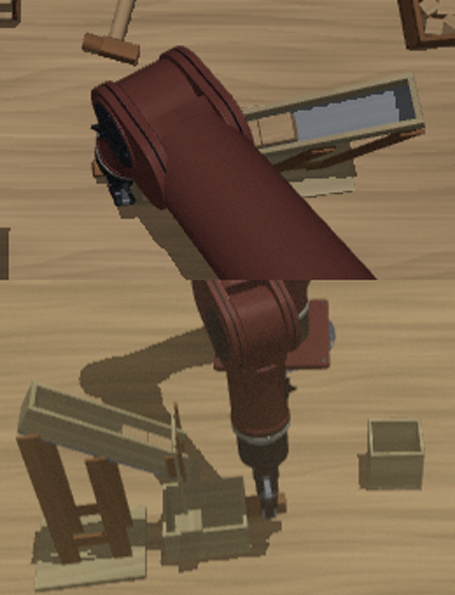

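{"method": "servo_tool", "body": {
  "moves": [
    [0,0,0,-7,0,0,0],
    [0,0,0,-7,0,0,0],
    [0,0,0,-7,0,0,0],
    [0,0,0,-8,0,0,0],
    [0,0,0,-8,0,0,0],
    [0,0,0,0,0,0,0]
  ]
}}

```text
t: 9.1
tcp_pos: [0.5378, 0.0107, 0.0837]
eef_rot: [179.9, 0.0, 96.9]
wrist_force: [0.6, -0.3, -2.6]
gripper_width: 0.0221
```

{"method": "servo_tool", "body": {
  "moves": [
    [0,0,0,-9,0,0,0],
    [0,0,0,-9,0,0,0],
    [0,0,0,-9,0,0,0],
    [0,0,0,-9,0,0,0],
    [0,0,0,0,0,0,0],
    [0,0,0,0,0,0,0],
    [0,0,0,0,0,0,0],
    [0,0,0,0,0,0,0]
  ]
}}

```text
t: 9.9
tcp_pos: [0.5369, 0.0106, 0.1179]
eef_rot: [-180.0, -0.0, 96.9]
wrist_force: [0.2, 0.1, -2.9]
gripper_width: 0.0222
```

```bash
python3 - <<'E'
from h import *
for n in ['top','scene']:
    c=cap(n,n+'4')
print(c['s']['tcp_pos'],c['s']['eef_rot'],c['s']['wrist_force'],c['s']['gripper_width'],c['s']['t'])
a=cv2.imread('pics/top4.png')[100:260,250:510];b=cv2.imread('pics/scene4.png')[80:260,70:330]
cv2.imwrite('pics/both4.png',cv2.resize(np.vstack([a,b]),None,fx=1.75,fy=1.75,interpolation=cv2.INTER_CUBIC))
E
```

```text
[0.53683688 0.01058676 0.11797176] [-1.79964219e+02 -1.08844531e-02  9.68754201e+01] [ 0.25506274 -0.52370565 -2.34544837] 0.022595722132721614 9.95
```

View pics/both4.png

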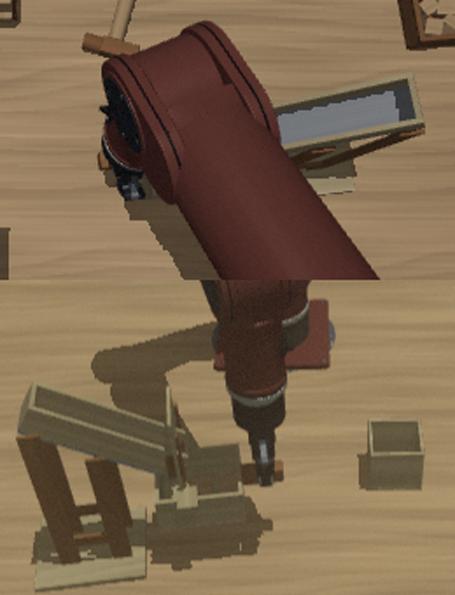

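```bash
python3 - <<'E'
from h import *
c=cap('wrist','w4')
c=cap('scene','scene5')
cv2.imwrite('pics/s5.png',cv2.resize(cv2.imread('pics/scene5.png')[140:240,140:260],None,fx=6,fy=6,interpolation=cv2.INTER_CUBIC))
E
```

```text
(no output)
```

View pics/s5.png

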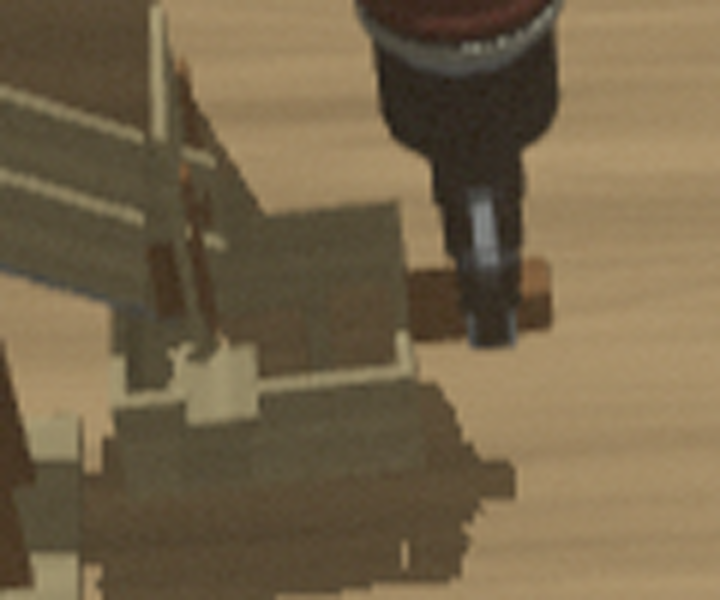

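View pics/w4.png

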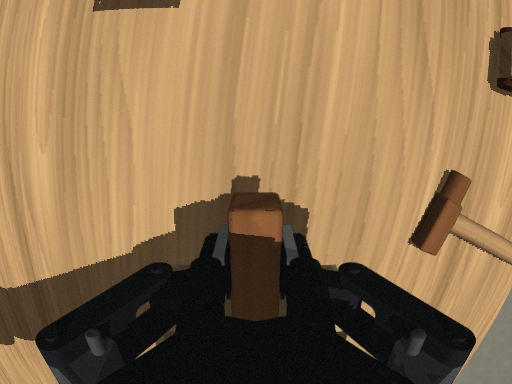

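Both blocks lie in the raised tray, dark brown at s5 crop (265,340) and (360,335), and the chute is empty. Now lower, back out and set down.

{"method": "servo_tool", "body": {
  "moves": [
    [0,0,0,6,0,0,0],
    [0,0,0,10,0,0,0],
    [0,0,0,10,0,0,0],
    [0,0,0,10,0,0,0],
    [0,0,0,10,0,0,0],
    [0,0,0,10,0,0,0],
    [0,0,0,10,0,0,0],
    [0,0,0,6,0,0,0],
    [0,0,0,0,0,0,0],
    [0,0,0,0,0,0,0]
  ]
}}

```text
t: 11.1
tcp_pos: [0.5372, 0.0108, 0.0465]
eef_rot: [180.0, -0.0, 96.9]
wrist_force: [0.3, -0.5, -2.9]
gripper_width: 0.0222
```

{"method": "servo_tool", "body": {
  "moves": [
    [0,5,0,0,0,0,0],
    [0,10,0,0,0,0,0],
    [0,14,0,0,0,0,0],
    [0,14,0,0,0,0,0],
    [0,14,0,0,0,0,0],
    [0,14,0,0,0,0,0],
    [0,14,0,0,0,0,0],
    [0,10,0,0,0,0,0],
    [0,5,0,0,0,0,0],
    [0,0,0,0,0,0,0],
    [0,0,0,0,0,0,0]
  ]
}}

```text
t: 12.2
tcp_pos: [0.5252, 0.1094, 0.0462]
eef_rot: [-180.0, 0.0, 96.8]
wrist_force: [-0.3, -0.2, -2.9]
gripper_width: 0.022
```

{"method": "servo_tool", "body": {
  "moves": [
    [0,0,0,4,0,0,0],
    [0,0,0,4,0,0,0],
    [0,0,0,3,0,0,0],
    [0,0,0,2,0,0,0],
    [0,0,0,1,0,0,0],
    [0,0,0,0,0,0,0],
    [0,0,0,0,0,0,0]
  ]
}}

```text
t: 12.9
tcp_pos: [0.5251, 0.11, 0.0324]
eef_rot: [180.0, -0.0, 96.9]
wrist_force: [-0.1, -0.5, -1.7]
gripper_width: 0.0219
```

{"method": "servo_tool", "body": {
  "moves": [
    [0,0,0,1,0,0,0],
    [0,0,0,0.5,0,0,0],
    [0,0,0,0,0,0,0],
    [0,0,0,0,0,0,0]
  ]
}}

```text
t: 13.3
tcp_pos: [0.5252, 0.11, 0.031]
eef_rot: [180.0, 0.0, 96.9]
wrist_force: [-0.6, 0.9, -1.1]
gripper_width: 0.0223
```

```bash
python3 - <<'E'
from h import *
c=cap('scene','scene6')
cv2.imwrite('pics/s6.png',cv2.resize(cv2.imread('pics/scene6.png')[130:250,150:300],None,fx=5,fy=5,interpolation=cv2.INTER_CUBIC))
E
```

```text
(no output)
```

View pics/s6.png

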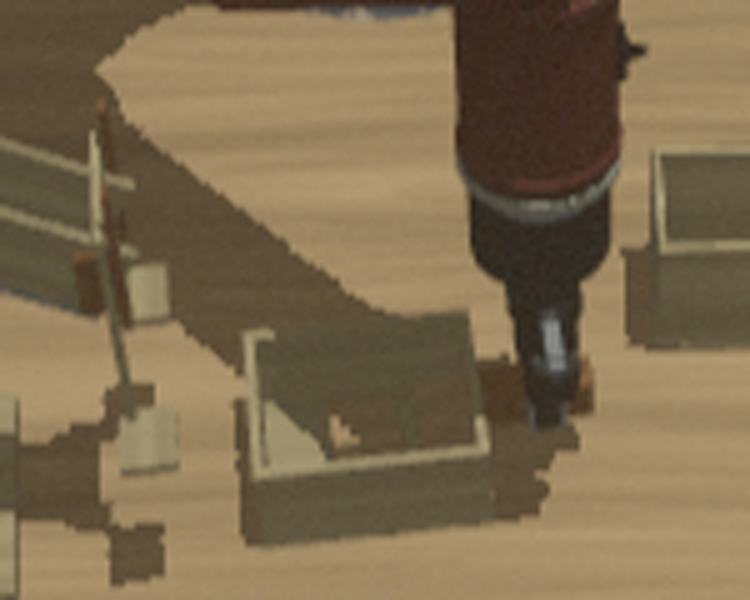

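{"method": "servo_tool", "body": {
  "moves": [
    [40,0,0,0,0,0,0],
    [60,0,0,0,0,0,0],
    [60,0,0,0,0,0,0],
    [60,0,0,0,0,0,0],
    [60,0,0,0,0,0,0]
  ]
}}

```text
t: 13.85
tcp_pos: [0.5251, 0.1099, 0.0308]
eef_rot: [180.0, -0.0, 96.9]
wrist_force: [-0.1, 0.6, 1.5]
gripper_width: 0.0597
```

{"method": "servo_tool", "body": {
  "moves": [
    [60,0,0,-10,0,0,0],
    [60,0,0,-20,0,0,0],
    [60,0,0,-30,0,0,0],
    [60,0,0,-30,0,0,0],
    [60,0,0,-30,0,0,0],
    [60,40,0,-20,0,0,0],
    [60,40,0,0,0,0,0],
    [60,40,0,0,0,0,0],
    [60,40,0,0,0,0,0],
    [60,40,0,0,0,0,0],
    [60,0,0,0,0,0,0],
    [60,0,0,0,0,0,0]
  ]
}}

```text
t: 15.05
tcp_pos: [0.5004, 0.31, 0.1714]
eef_rot: [180.0, -0.0, 97.1]
wrist_force: [0.1, -0.9, -0.1]
gripper_width: 0.0601
```

```bash
python3 - <<'E'
from h import *
for n in ['top','scene']:
    c=cap(n,n+'7')
print(c['s']['tcp_pos'],c['s']['wrist_force'],c['s']['t'])
a=cv2.imread('pics/top7.png')[110:250,230:430];b=cv2.imread('pics/scene7.png')[130:270,150:350]
cv2.imwrite('pics/both7.png',cv2.resize(np.vstack([a,b]),None,fx=2.14,fy=2.14,interpolation=cv2.INTER_CUBIC))
E
```

```text
[0.50110741 0.30847363 0.17117335] [ 0.3544328  -0.56313386 -0.34424262] 15.1
```

View pics/both7.png

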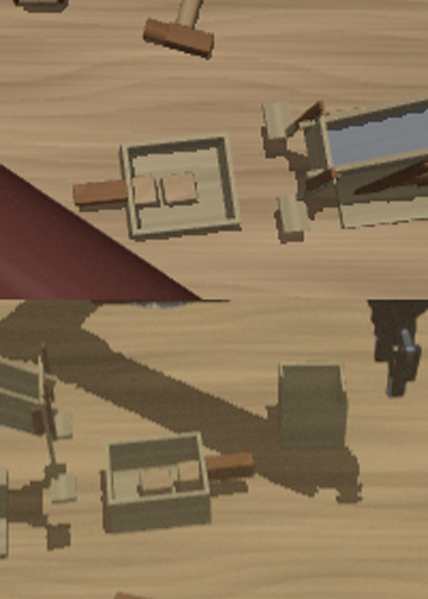

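```bash
python3 - <<'E'
from h import *
T=load('top7');S=load('scene7')
t=lambda a,b:(T,230+a/2.14,110+b/2.14); s=lambda a,b:(S,150+a/2.14,130+(b-299.6)/2.14)
for n,a,b in [('rim +x+y',t(121,146),s(210,522)),('rim +x-y',t(227,137),s(105,530)),('rim -x-y',t(241,228),s(107,440)),('rim -x+y',t(131,239),s(202,433)),('h end',t(74,195),s(253,462)),('blk1 top',t(180,188),s(158,475)),('blk2 top',t(145,190),s(188,471))]: print(n,tri(a,b))
print(order.close_job())
E
```

```text
rim +x+y (array([0.59106182, 0.0789213 , 0.00704576]), [2.6, 2.6])
rim +x-y (array([ 0.60306279, -0.05638125,  0.00964125]), [1.6, 1.6])
rim -x-y (array([ 0.4828824 , -0.06000683,  0.05434925]), [4.0, 4.0])
rim -x+y (array([0.46920702, 0.06960046, 0.04969868]), [2.3, 2.3])
h end (array([0.52241226, 0.13784811, 0.04665489]), [1.9, 1.9])
blk1 top (array([0.5332675 , 0.00974548, 0.03720344]), [3.6, 3.6])
blk2 top (array([0.5300635 , 0.05124653, 0.04002857]), [2.0, 2.0])
the job is handed in; nothing more can be done
None
```

I caught both blocks in the raised tray and handed the job in at about 15.2 s of the 48 s allowed. The judge gave no verdict.

- **Catch:** I gripped the plywood tray by its handle at 110 N, carried it under the chute mouth and raised it until its rim lifted the gate about 50 mm. With the handle point at about 0.13 m, the camera showed both blocks in the tray and the chute empty.
- **Set-down:** I lowered the tray, backed it out 100 mm, stood it on the bench and opened the gripper. I then moved the arm clear.
- **Final pictures:** Both blocks lie inside the tray, about 58 mm and 100 mm from the handle point. Their tops measured 37–40 mm high, below the rim. The tray looked upright and the gripper was well away from it. Wrist force was back near zero.

**Checks that disagreed:**
- My last rim measurement was only half usable. At the two corners nearest the scene camera I picked the tray's underside (7–10 mm high) instead of the rim. The other two corners read 50–54 mm against the real 60 mm, so tray tilt was judged by eye rather than measured.
- The gripper showed 22 mm on the 24 mm bar and held it about 5 mm higher than planned, but the tray did not visibly slip.

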